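Hold the brake release of the beading machine

TASK

A pipe collar is stuck in the rolls of the beading machine, so its motor brake must be held off while a mate turns the rolls back by hand. Lever open the hinged cover of the brake-release box with the flat scraper (blade into the slot under the cover's lip, not with the fingers), swing the cover right back past upright, and lay the scraper down on the bench. Then take the T-handle, pull the spring-loaded release rod up until its black ring mark is level with the mouth of its sleeve, and finish while holding it there; leave the file, the spare roll and the oil can alone.

Things in the scene. Friction and masses are not known exactly. Their poses are not given: they have to be found in the camera images.
- machine: Green beading machine, fixed. Origin on the bench under the middle of its brake-release box; z up; y from the box along the motor to the gear case (from y = 180 mm, 262 mm high) and rolls; x across. The box is open-topped under its cover: outside 160 (x) x 130 (y) mm, walls 6 mm, floor 143 mm and rim 195 mm above the bench. The bedplate starts at y = -75 mm and is 160 mm wide.
- pry_slot (a point): Middle of the mouth of the pry slot on the box's -y side, 190 mm above the bench. The slot is 60 mm wide (x), 10 mm high (z 185 to 195 mm) and 19 mm deep: go in level along +y until the box wall, 19 mm in. Above it is the cover's lip (60 mm wide, end slightly flared up), below it a ledge 15 mm deep and 8 mm thick. Axes as the machine's.
- cover_hinge (a point): Hinge line of the cover: runs along the machine's x through this point, on the box's +y rim, 195 mm above the bench, 149 mm in +y from the slot's mouth. Axes as the machine's.
- cover (a joint): Opening angle of the grey sheet cover (164 x 130 x 4 mm, 140 g), rad: 0 shut, grows as the lip swings up and over towards +y, stop at 2.0 (leaning back past upright at 1.57). Stiff friction hinge: needs about 2 N at the lip and stays where it is left.
- t_handle (a point): Middle of the T-handle of the release rod: a dark steel bar 64 mm long, 16 mm thick, lying along the machine's y on top of the rod (12 mm thick); 14 mm below the rim of the box when the rod is in, 74 mm to the inner walls in x. Rises with the rod. Axes as the machine's.
- sleeve_mouth (a point): Middle of the mouth of the steel sleeve (21 mm across) from which the rod comes straight up, 151 mm above the bench; 30 mm below the middle of the T-handle when the rod is in.
- release_rod (a joint): How far the rod is pulled up out of its sleeve, m: 0 in, stop at 0.062. A black ring mark 4 mm high comes level with the sleeve's mouth at 0.045. Inner spring: about 5 N at the start, about 12 N at the mark, plus 1.5 N weight; it draws the rod back in when let go.
- scraper: Stiff flat scraper with a wooden handle, 130 g, lying flat on the bench. Origin under the front end of the handle; x along the tool towards the blade's tip, z up. The handle is 120 long (x = -120 to 0), 26 wide, 28 mm high; the steel blade 80 long (x = 0 to 80), 28 wide, 3 mm thick, at 14 mm above the handle's underside.
- scraper_grip (a point): Middle of the scraper's handle in height and width, 35 mm behind the blade's root and 115 mm behind its tip, near the centre of mass: the place to grip it across its 26 mm width. 14 mm above the bench at the start. Axes as the scraper's.
- scraper_tip (a point): Middle of the scraper blade's front edge (halfway through its 3 mm).
- file: Bystander: hand file with a round wooden handle, 210 mm long, 28 mm high, with a narrow bar 14 mm wide and 6 mm thick in place of a broad blade. May lie in either of the two tool places. Origin under the front end of the handle.
- spare_roll: Bystander: steel beading roll, 60 mm across, 46 mm high, standing. Origin under its middle.
- oil_can: Bystander: copper oil can, 64 mm across, 95 mm high, with a thin spout rising to 138 mm. Origin under its middle.

How it is judged:
By the outcome, as a careful person would: the job done as asked, in the order asked, and still so for the second after the job is handed in, while the arm keeps its last pose, push and grip.
It also fails if it takes over 70 s, if anything falls off the work surface, if the arm or the gripper's body presses on something with over 40 N, if the wrist force passes 120 N, or if a joint passes its speed limit or range.

ROBOT

A 7-joint arm with a two-finger parallel gripper is mounted at the origin on the work surface. World frame = base frame: x ahead of the robot, y to its left, z up, the work surface at z = 0. Lengths are in m, angles in rad, forces in N, time in s.
With the tool pointing down it reaches from about 0.425 to 0.925 m from the base axis. Payload 6.8 kg.
Tool frame: the origin (TCP) lies midway between the tips of the shut fingers; the grasp point (between the pads) lies 19 mm behind it; z points along the fingers, x is the direction in which the jaws open and shut, and the axes are right-handed (so a half turn about z gives the same grasp; the last joint's range is limited). The gripper opens to 85 mm and grips with 20 to 120 N. Pads are 22 mm wide; open, the fingers measure 114 mm over their backs; the gripper's body (76 mm by 85 mm) begins 54 mm behind the grasp point. The pads swing forward as they close: fully open they stand 13 mm farther back than shut.
Start: joints at [-1.219, 0.477, 0.022, 1.555, -0.011, 1.109, -0.083], TCP at [0.3, 0.605, 0.231] pointing down, gripper open.
Joint ranges: [-2.96, 2.96], [-0.34, 2.1], [-1.41, 1.46], [0.24, 2.44], [-1.37, 4.51], [0.17, 1.92], [-2.96, 2.96]. Speed limits (rad/s): [2.39, 2.39, 3.14, 3.14, 3.14, 3.14, 3.14].

INTERFACE

Orientations are given as a unit quaternion [w, x, y, z].
In Python, from station import bot, imaging, nets gives the robot as it stands. The module is installed in compiled form; this text tells all that it offers.
- The arm moves only by the tool apply_moves, never from a script. Its argument "moves" is text: rows parted by semicolons, each of 7 numbers parted by spaces: the gripper command: -1 is fully open, 1 is shut, values between are in proportion, then the shift along the tool's x, y, z normalised to -1 to 1, where 1 is 120 mm, then the turn, a rotation vector about the tool's x, y, z normalised to -1 to 1, where 1 is 4 degrees. In form: hand dx dy dz rx ry rz; .... A call has 1 to 12 rows; each row shifts and turns the commanded pose from where the row before left it, along the tool's axes as they then stand; what a row does not reach is not made up. A row lasts 1/12 s, in which the tool goes at most 41.7 mm and 7.16 degrees, less where a joint would pass 70% of its speed; a pose out of reach is approached as far as the arm can. A call with a number of a shift or a turn outside -1 to 1 is refused whole. A call with a gripper value outside its range is refused whole. The fingers move at their own pace and stop on an object; "force" is the grip in N (left out, the last holds). Time passes only in rows, so rows that do not move let the fingers close. It gives the time, the measured TCP pose, the force and the opening at its end, in the units of the state.
- bot.get_obs(): the state, without advancing time (a new reading comes with each control period).
- imaging.read_camera(name): name is "scene" or "top" or "wrist"; returns a dict with "image" (420x560x3 uint8, red, green, blue), "fx", "fy", "cx", "cy" (pixels), "view" (4x4, takes a point from world to camera coordinates); the wrist camera has in their place "mount" (4x4, takes a point from camera to tool coordinates, whose origin is the TCP and whose axes are the tool frame's). Camera axes: x right, y down, z forward; pixel columns grow to the right and rows downward; lengths in m; the calibration is good to about 2 mm. A picture is of the moment at which its call begins: read the wrist's pose just before it. There is no depth.
- bot.hand_in(): hands the job in, once; it reports no verdict.
Trained networks look in a picture, given as the dict that the camera call returned (one of the last four; its "shot" number tells which), for a name from the list of things; names that differ only in an ending like _2 or _b are one class to them, and where a whole thing is asked for, a point or a joint stands for the part that bears it (a point fixed in the world has none). Each returns a list of dicts, best first, with "score" (0 to 1); they miss things now and then, are a little off and sometimes report something else, mostly with a low value. They report only what shows in the picture. A call takes as long as a camera call.
- nets.spot_in(picture, name): "rect" ([left, top, right, bottom] in pixels, round what is visible of it).
- nets.outline_of(picture, name): "region" (420x560 bool, what is visible of it) and "rect" ([left, top, right, bottom] in pixels, round what is visible of it).
- nets.spot_point(picture, name): "location" ([column, row] in pixels: a listed point, or the origin of a listed thing).
The state is a dict: "t": time; "q": joint angles; "joint_vel": joint speeds; "joint_torque": joint torques, N m; "eef_pos": TCP position; "tool_rot": TCP orientation; "contact_force": force on the tool from outside, world axes, zero at the start; "torque": the same for the moment, N m; "gripper_width": opening from 0.0 (shut) to 1.0 (fully open).
Only numpy, scipy, OpenCV 4.12 (cv2) and the standard library are available. Lean on these libraries where they do the work, as an engineer would, in place of code of your own. Each camera call takes 0.05 s, during which the arm holds its last target.

## Working session

There is one attempt and no reset: what is moved stays moved. The work goes in short steps, Python scripts to look and compute and a tool call to move; the robot and the scene stay as the last step left them, time stands still between calls to the robot, and variables do not carry over. Pictures are saved under pics/ and viewed, and the job is handed in when it is done.

Besides the shell and the picture viewer there is one more tool, called after "Emit:" as a command line: name --argument value ..., lists and objects as JSON in quotes. apply_moves: Moves the arm, as the interface text tells. Scaled input: -1 to 1 covers 120 mm each way for a shift and 4 degrees each way for a turn. Its arguments: {"type":"object","properties":{"moves":{"type":"string"},"force":{"type":"number"}},"required":["moves"]}

```bash
mkdir -p pics
cat > h.py <<'E'
import numpy as np, cv2
from station import bot, imaging, nets
from scipy.spatial.transform import Rotation as R
def save(p,n): cv2.imwrite('pics/'+n,cv2.cvtColor(p['image'],cv2.COLOR_RGB2BGR))
def Rq(q): return R.from_quat([q[1],q[2],q[3],q[0]])
def tcw(p,obs=None):
    if 'view' in p: return np.linalg.inv(p['view'])
    T=np.eye(4);T[:3,:3]=Rq(obs['tool_rot']).as_matrix();T[:3,3]=obs['eef_pos'];return T@p['mount']
def ray(p,uv,obs=None):
    T=tcw(p,obs);d=np.array([(uv[0]-p['cx'])/p['fx'],(uv[1]-p['cy'])/p['fy'],1]);return T[:3,3],T[:3,:3]@d
def atz(p,uv,z,obs=None):
    o,d=ray(p,uv,obs);return o+d*(z-o[2])/d[2]
def tri(rays):
    A=np.zeros((3,3));b=np.zeros(3)
    for o,d in rays:
        d=d/np.linalg.norm(d);M=np.eye(3)-np.outer(d,d);A+=M;b+=M@o
    x=np.linalg.solve(A,b);return x,[np.linalg.norm(np.cross(x-o,d/np.linalg.norm(d))) for o,d in rays]
def proj(p,X,obs=None):
    c=np.linalg.inv(tcw(p,obs))@np.append(X,1);return np.array([p['fx']*c[0]/c[2]+p['cx'],p['fy']*c[1]/c[2]+p['cy']])
E
python3 - <<'E'
from h import *
np.set_printoptions(precision=4,suppress=True)
o=bot.get_obs();print(o)
for n in ['scene','top','wrist']:
    p=imaging.read_camera(n);save(p,n+'0.png')
    print(n,tcw(p,o)[:3,3],tcw(p,o)[:3,2],p['fx'])
    for k in ['pry_slot','cover_hinge','scraper_grip','scraper_tip','scraper','file','spare_roll','oil_can','machine','t_handle']:
        r=nets.spot_point(p,k);print(k,[(np.round(a['location'],1),round(a['score'],2)) for a in r[:2]])
E
```

```text
{'t': 0.0, 'q': array([-1.2191,  0.4778,  0.0224,  1.5565, -0.0115,  1.1093, -0.0831]), 'joint_vel': array([-0.0002,  0.0017,  0.0009, -0.0006, -0.0004,  0.0013,  0.0027]), 'joint_torque': array([ -0.0001, -59.6435,   1.6076, -28.1202,   0.0124,   0.0093,
         0.    ]), 'eef_pos': array([0.2993, 0.6044, 0.2303]), 'tool_rot': array([ 0.0005,  0.8496,  0.5274, -0.0007]), 'contact_force': array([-0.4066, -0.0589,  0.3568]), 'torque': array([-0.0062,  0.0337,  0.0499]), 'gripper_width': 0.9975373478506108}
scene [ 1.2689 -0.369   0.6386] [-0.777   0.2886 -0.5595] 482.1692821525287
pry_slot [(array([279.8, 172.9]), 0.81), (array([164.9, 302. ]), 0.22)]
cover_hinge [(array([346.4, 155.4]), 0.71)]
scraper_grip [(array([147.9, 296.3]), 0.86)]
scraper_tip [(array([209.2, 291.5]), 0.63)]
scraper [(array([167.2, 300.2]), 0.59)]
file [(array([156.6, 250.2]), 0.9)]
spare_roll [(array([248. , 334.4]), 0.64), (array([315. , 242.5]), 0.28)]
oil_can [(array([355. , 322.3]), 0.95)]
machine [(array([312.2, 241.4]), 0.62)]
t_handle [(array([249.2, 338.1]), 0.57), (array([154.8, 251.6]), 0.39)]
top [ 0.542  -0.1193  1.179 ] [ 0.0437 -0.0101 -0.999 ] 494.4365571003038
pry_slot [(array([264.9, 236.9]), 0.81)]
cover_hinge [(array([187.2, 245.2]), 0.76)]
scraper_grip [(array([382.7, 209.5]), 0.92)]
scraper_tip [(array([337.8, 197.5]), 0.84)]
scraper [(array([368.6, 208.1]), 0.75)]
file []
spare_roll [(array([318.8, 156.9]), 0.79)]
oil_can [(array([241.7, 143.2]), 0.84)]
machine []
t_handle []
wrist [0.23   0.6396 0.3746] [ 0.2715 -0.1353 -0.9529] 367.4465191588162
pry_slot []
cover_hinge []
scraper_grip []
scraper_tip []
scraper []
file []
spare_roll []
oil_can []
machine []
t_handle []
```

View pics/scene0.png

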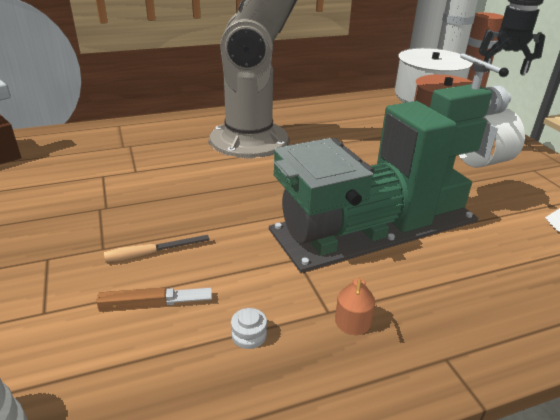

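View pics/top0.png

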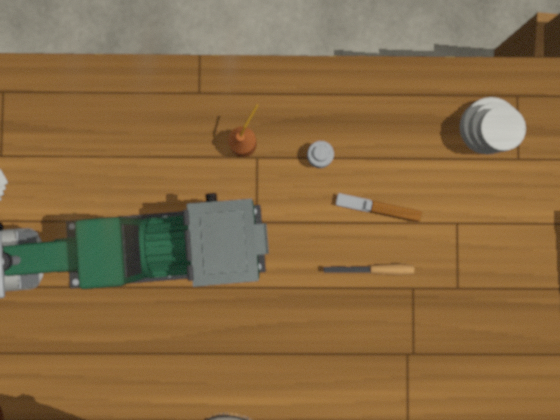

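Run:
```python
from h import *
np.set_printoptions(precision=4,suppress=True)
s=imaging.read_camera('scene');t=imaging.read_camera('top')
for k,z in [('pry_slot',.190),('cover_hinge',.195),('scraper_grip',.014),('scraper_tip',.0155),('scraper',0),('file',0),('spare_roll',0),('oil_can',0)]:
    a=nets.spot_point(s,k);b=nets.spot_point(t,k)
    if a: print(k,'scene',atz(s,a[0]['location'],z)[:2])
    if b: print(k,'top',atz(t,b[0]['location'],z)[:2])
    if a and b: print('   tri',*tri([ray(s,a[0]['location']),ray(t,b[0]['location'])]))
```

```text
pry_slot scene [ 0.5316 -0.0919]
pry_slot top [ 0.4694 -0.3038]
   tri [ 0.5217 -0.1989  0.2337] [np.float64(0.1064116025463978), np.float64(0.10641160254639777)]
cover_hinge scene [0.5075 0.0648]
cover_hinge top [0.5181 0.0553]
   tri [0.5191 0.0559 0.202 ] [np.float64(0.0020096449912669033), np.float64(0.0020096449912669523)]
scraper_grip scene [ 0.5926 -0.3709]
scraper_grip top [ 0.5981 -0.3748]
   tri [ 0.5981 -0.3722  0.0196] [np.float64(0.0013523358732007245), np.float64(0.0013523358732006779)]
scraper_tip scene [ 0.6294 -0.2587]
scraper_tip top [ 0.6254 -0.2673]
   tri [ 0.6267 -0.2629  0.0146] [np.float64(0.004629962034162636), np.float64(0.00462996203416263)]
scraper scene [ 0.603  -0.3342]
scraper top [ 0.6093 -0.3397]
   tri [ 0.6093 -0.3365  0.0068] [np.float64(0.0019866559748158755), np.float64(0.001986655974815872)]
file scene [ 0.4573 -0.3383]
file top [ 0.4604 -0.3381]
   tri [ 0.4604 -0.338   0.0024] [np.float64(0.0003830308183405286), np.float64(0.0003830308183404293)]
spare_roll scene [ 0.7292 -0.2175]
spare_roll top [ 0.7238 -0.2151]
   tri [ 0.7246 -0.2159 -0.0056] [np.float64(0.0003508162284995924), np.float64(0.0003508162284995537)]
oil_can scene [ 0.762  -0.0309]
oil_can top [ 0.7514 -0.0359]
   tri [ 0.7547 -0.0313 -0.0075] [np.float64(0.004501066936924329), np.float64(0.004501066936924345)]
```

Run:
```python
import cv2
a=cv2.imread('pics/top0.png')[185:300,170:290];cv2.imwrite('pics/tc.png',cv2.resize(a,None,fx=5,fy=5,interpolation=cv2.INTER_CUBIC))
a=cv2.imread('pics/scene0.png')[130:250,260:400];cv2.imwrite('pics/sc.png',cv2.resize(a,None,fx=5,fy=5,interpolation=cv2.INTER_CUBIC))
```

```text
(no output)
```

View pics/tc.png

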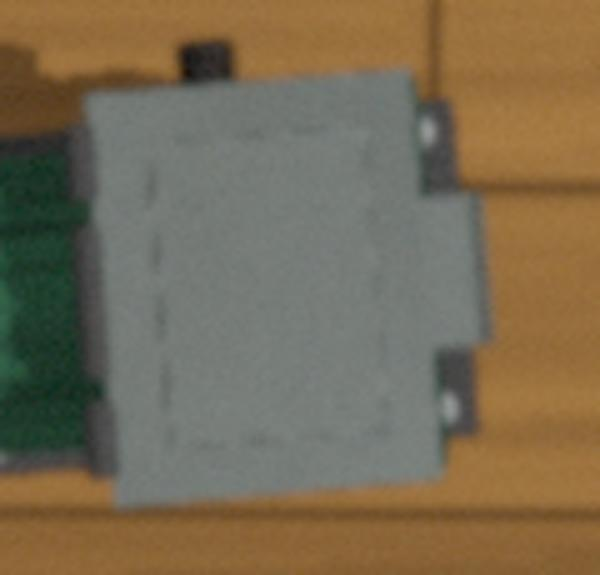

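View pics/sc.png

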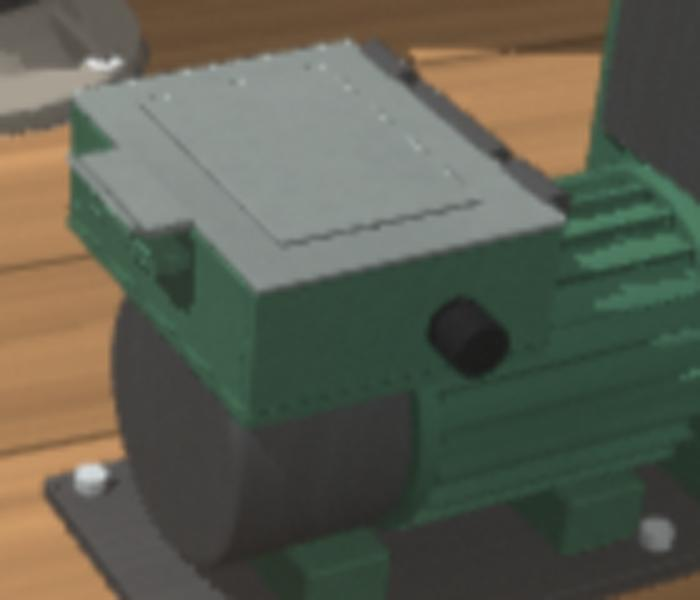

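Run:
```python
from h import *
from scipy.optimize import least_squares
np.set_printoptions(precision=4,suppress=True)
s=imaging.read_camera('scene');t=imaging.read_camera('top')
# machine coords: cover x +-82, y -65..65, z .199
P=lambda x,y,z=.199:np.array([x,y,z])
tp={(.082,.065):(86,93),(.082,-.065):(410,71),(-.082,-.065):(443,480),(-.082,.065):(116,507)}
sp={(-.082,-.065):(75,92),(-.082,.065):(352,40),(.082,.065):(565,215),(.082,-.065):(258,292)}
def f(v,w=(1,1),full=False):
    r=R.from_euler('z',v[2]).as_matrix();o=np.array([v[0],v[1],0]);e=[]
    for k,c in tp.items(): e.append(w[0]*(proj(t,o+r@P(*k))-(np.array(c)/5+[170,185]-.4)))
    for k,c in sp.items(): e.append(w[1]*(proj(s,o+r@P(*k))-(np.array(c)/5+[260,130]-.4)))
    return np.concatenate(e)
for w in [(1,1),(1,0),(0,1)]:
    q=least_squares(f,[.52,0,.0],args=(w,));print(w,q.x,np.round(q.fun.reshape(-1,2),1).tolist())
    r=R.from_euler('z',q.x[2]).as_matrix()
    print(' slot',q.x[:2]+(r@[0,-.084,0])[:2],'hinge',q.x[:2]+(r@[0,.065,0])[:2])
# scraper from outline
for n,p in (('top',t),('scene',s)):
    m=nets.outline_of(p,'scraper')[0];print(n,m['score'],m['rect'])
    ys,xs=np.nonzero(m['region']);pts=np.stack([xs,ys],1).astype(np.float32)
    W=np.array([atz(p,q,.02)[:2] for q in pts]);rc=cv2.minAreaRect(W.astype(np.float32)*1000);print(rc)
    c=W.mean(0);u=np.linalg.svd(W-c,full_matrices=False)[2][0];u*=np.sign(u[1]);a=(W-c)@u
    print(c,u,np.degrees(np.arctan2(u[1],u[0])),c+u*a.max(),c+u*a.min(),np.ptp(a))
```

```text
(1, 1) [ 0.524  -0.0083  0.0848] [[-0.7, -0.5], [-0.1, -1.2], [-0.4, -0.2], [-0.9, -0.3], [-1.8, -0.9], [-0.6, -0.9], [0.4, 0.3], [-0.7, -1.3]]
 slot [ 0.5311 -0.092 ] hinge [0.5185 0.0565]
(1, 0) [ 0.5229 -0.0094  0.0854] [[-0.2, 0.1], [0.4, -0.7], [0.2, 0.3], [-0.3, 0.2], [-0.0, -0.0], [-0.0, -0.0], [-0.0, 0.0], [-0.0, -0.0]]
 slot [ 0.5301 -0.093 ] hinge [0.5174 0.0554]
(0, 1) [ 0.5265 -0.0081  0.0827] [[-0.0, -0.0], [-0.0, -0.0], [-0.0, -0.0], [-0.0, -0.0], [-1.2, -0.4], [0.1, -0.4], [1.2, 1.0], [-0.1, -0.6]]
 slot [ 0.5335 -0.0918] hinge [0.5212 0.0567]
top 0.82 [337.6, 195.9, 420.6, 220.8]
((601.535888671875, -355.5582580566406), (200.68235778808594, 28.172565460205078), 78.28114318847656)
[ 0.6019 -0.3546] [0.1979 0.9802] 78.58559374572484 [ 0.6216 -0.2572] [ 0.5819 -0.454 ] 0.20071624252624948
scene 0.78 [95.8, 287.2, 210.2, 313.0]
((610.9241943359375, -356.6531982421875), (202.00411987304688, 50.00189971923828), 78.2162094116211)
[ 0.6093 -0.3666] [0.2128 0.9771] 77.71397759939651 [ 0.633  -0.2581] [ 0.5899 -0.4556] 0.2020993734328539
```

Emit:
apply_moves --moves "-1 0 0 -0.25 0 0 0;-1 0 0 -0.25 0 0 0;-1 0 0 -0.25 0 0 0;-1 0 0 -0.25 0 0 0;-1 0 0 -0.25 0 0 0;-1 0 0 -0.25 0 0 0;-1 0 0 -0.25 0 0 0;-1 -0.2 0.19 0 0 0 0;-1 -0.2 0.19 0 0 0 0;-1 -0.2 0.19 0 0 0 0;-1 -0.2 0.19 0 0 0 0;-1 -0.2 0.19 0 0 0 0" --force 80

```text
t: 3.75
eef_pos: [0.3487, 0.4452, 0.4414]
tool_rot: [-0.0, 0.85, 0.527, 0.0]
contact_force: [-0.8, -0.4, 0.3]
gripper_width: 1.002
```

Emit:
apply_moves --moves "-1 -0.2 0.19 0 0 0 0;-1 -0.2 0.19 0 0 0 0;-1 -0.2 0.19 0 0 0 0;-1 -0.2 0.19 0 0 0 0;-1 -0.2 0.19 0 0 0 0;-1 -0.2 0.19 0 0 0 0;-1 -0.2 0.19 0 0 0 0;-1 -0.2 0.19 0 0 0 0;-1 -0.2 0.19 0 0 0 0;-1 -0.2 0.19 0 0 0 0;-1 -0.2 0.19 0 0 0 0;-1 -0.2 0.19 0 0 0 0"

```text
t: 4.75
eef_pos: [0.4659, 0.0655, 0.4416]
tool_rot: [-0.0, 0.85, 0.527, 0.0]
contact_force: [0.3, 0.6, 0.5]
gripper_width: 0.999
```

Emit:
apply_moves --moves "-1 -0.231 0.217 0 0 0 0;-1 -0.231 0.217 0 0 0 0;-1 -0.231 0.217 0 0 0 0;-1 -0.231 0.217 0 0 0 0;-1 -0.231 0.217 0 0 0 0;-1 -0.231 0.217 0 0 0 0;-1 -0.231 0.217 0 0 0 0;-1 -0.231 0.217 0 0 0 0;-1 -0.231 0.217 0 0 0 0;-1 -0.231 0.217 0 0 0 0;-1 -0.231 0.217 0 0 0 0;-1 -0.231 0.217 0 0 0 0"

```text
t: 5.75
eef_pos: [0.5988, -0.3709, 0.441]
tool_rot: [-0.0, 0.849, 0.528, 0.0]
contact_force: [0.7, 0.3, 0.7]
gripper_width: 1.0
```

Emit:
apply_moves --moves "-1 0 0 0.1 0 0 1;-1 0 0 0.1 0 0 1;-1 0 0 0.1 0 0 1;-1 0 0 0.1 0 0 1;-1 0 0 0.1 0 0 1;-1 0 0 0.1 0 0 1;-1 0 0 0.1 0 0 1;-1 0 0 0.1 0 0 1;-1 0 0 0.1 0 0 1;-1 0 0 0.1 0 0 1;-1 0 0 0.1 0 0 1;-1 0 0 0.1 0 0 1"

```text
t: 6.75
eef_pos: [0.5984, -0.3692, 0.2967]
tool_rot: [-0.0, 0.991, 0.135, 0.0]
contact_force: [-0.4, -0.2, 0.2]
gripper_width: 1.001
```

Emit:
apply_moves --moves "-1 0 0 0.1 0 0 1;-1 0 0 0.1 0 0 1;-1 0 0 0.1 0 0 1;-1 0 0 0.1 0 0 1;-1 0 0 0.1 0 0 1;-1 0 0 0.1 0 0 1;-1 0 0 0.1 0 0 0.85;-1 0 0 0 0 0 0"

```text
t: 7.42
eef_pos: [0.5977, -0.368, 0.2104]
tool_rot: [-0.001, 0.995, -0.103, -0.002]
contact_force: [0.5, 0.0, -0.5]
gripper_width: 1.001
```

Run:
```python
from h import *
np.set_printoptions(precision=4,suppress=True)
o=bot.get_obs();print(o['t'],o['eef_pos'],Rq(o['tool_rot']).as_matrix())
p=imaging.read_camera('wrist');save(p,'w1.png')
for k,z in [('scraper_grip',.014),('scraper_tip',.0155),('scraper',0)]:
    a=nets.spot_point(p,k)
    if a: print(k,a[0]['score'],a[0]['location'],atz(p,a[0]['location'],z,o))
m=nets.outline_of(p,'scraper')[0]
ys,xs=np.nonzero(m['region']);W=np.array([atz(p,q,.021,o)[:2] for q in zip(xs,ys)])
print(m['rect'],cv2.minAreaRect((W*1000).astype(np.float32)))
```

```text
7.4167 [ 0.5977 -0.368   0.2104] [[ 0.9788 -0.2049 -0.0035]
 [-0.2049 -0.9788  0.0023]
 [-0.0039 -0.0015 -1.    ]]
scraper_grip 0.57 [287.4, 186.1] [ 0.6021 -0.3718  0.014 ]
scraper_tip 0.78 [284.8, 50.8] [ 0.6236 -0.2555  0.0155]
scraper 0.59 [285.5, 141.9] [ 0.6085 -0.3324  0.    ]
[267.1, 51.6, 306.4, 269.6] ((604.1536254882812, -354.8479309082031), (200.90626525878906, 28.214374542236328), 78.11194610595703)
```

View pics/w1.png

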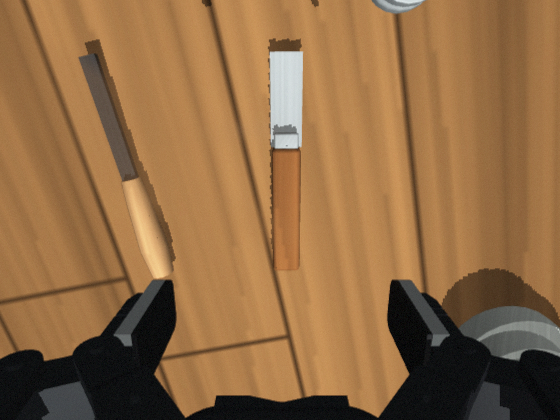

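Emit:
apply_moves --moves "-1 0.03 0.011 0.25 0 0 0;-1 0 0 0.25 0 0 0;-1 0 0 0.25 0 0 0;-1 0 0 0.25 0 0 0;-1 0 0 0.25 0 0 0;-1 0 0 0.25 0 0 0;-1 0 0 0.17 0 0 0;-1 0 0 0.05 0 0 0;-1 0 0 0.02 0 0 0;-1 0 0 0 0 0 0"

```text
t: 8.5
eef_pos: [0.602, -0.3721, 0.0055]
tool_rot: [0.0, 0.995, -0.102, 0.001]
contact_force: [0.3, 0.4, 0.2]
gripper_width: 1.001
```

Emit:
apply_moves --moves "1 0 0 0 0 0 0;1 0 0 0 0 0 0;1 0 0 0 0 0 0;1 0 0 0 0 0 0;1 0 0 0 0 0 0;1 0 0 0 0 0 0;1 0 0 0 0 0 0;1 0 0 0 0 0 0" --force 90

```text
t: 9.17
eef_pos: [0.602, -0.3719, 0.0054]
tool_rot: [0.0, 0.995, -0.102, 0.001]
contact_force: [0.8, 0.7, 5.5]
gripper_width: 0.285
```

Emit:
apply_moves --moves "1 0 0 -0.1 0 0 0;1 0 0 -0.2 0 0 0;1 0 0 -0.25 0 0 0;1 0 0 -0.25 0 0 0;1 0 0 -0.25 0 0 0;1 0 0 -0.25 0 0 0;1 0 0 -0.2 0 0 0;1 0 0 0 0 0 0;1 0 0 0 0 0 0"

```text
t: 9.92
eef_pos: [0.6018, -0.372, 0.1861]
tool_rot: [0.0, 0.995, -0.102, 0.001]
contact_force: [-0.1, 0.0, -2.2]
gripper_width: 0.282
```

```bash
cat > look.py <<'E'
from h import *
import sys
np.set_printoptions(precision=4,suppress=True)
o=bot.get_obs();M=Rq(o['tool_rot']).as_matrix();print(o['t'],o['eef_pos'],'toolx yaw',np.degrees(np.arctan2(M[1,0],M[0,0])),'z',M[:,2],o['contact_force'],o['gripper_width'])
tag=sys.argv[1];ps={n:imaging.read_camera(n) for n in sys.argv[2].split(',')}
for n,p in ps.items(): save(p,f'{n}_{tag}.png')
for k in sys.argv[3].split(',') if len(sys.argv)>3 else []:
    rs=[]
    for n,p in ps.items():
        a=nets.spot_point(p,k)
        if a: rs.append(ray(p,a[0]['location'],o));print(k,n,round(a[0]['score'],2),np.round(a[0]['location'],1))
    if len(rs)>1: print('  tri',*tri(rs),'in tool',M.T@(tri(rs)[0]-o['eef_pos']))
E
python3 look.py a scene,top,wrist scraper_tip,pry_slot
```

```text
9.9167 [ 0.6018 -0.372   0.1861] toolx yaw -11.753829366985096 z [ 0.0022 -0.001  -1.    ] [-0.1224  0.0307 -2.2264] 0.2823836147241368
scraper_tip scene 0.89 [204.9 213. ]
scraper_tip top 0.65 [347.8 190.5]
  tri [ 0.6273 -0.2579  0.1933] [np.float64(0.0004508060219561044), np.float64(0.0004508060219560237)] in tool [ 0.0018 -0.1169 -0.0072]
pry_slot scene 0.6 [280.1 174.8]
pry_slot top 0.92 [265.9 238.3]
  tri [ 0.5308 -0.0943  0.1832] [np.float64(0.0006554189331144173), np.float64(0.0006554189331143453)] in tool [-0.1261 -0.2574  0.0025]
```

View pics/scene_a.png

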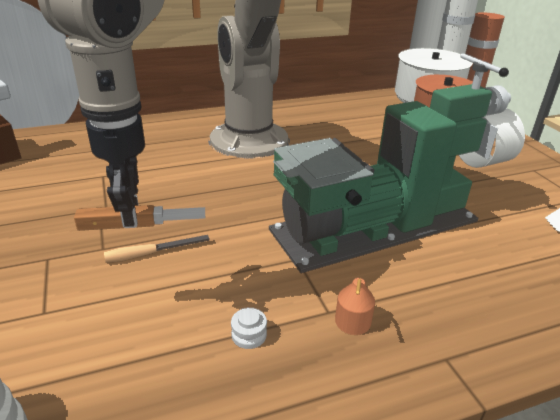

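View pics/wrist_a.png

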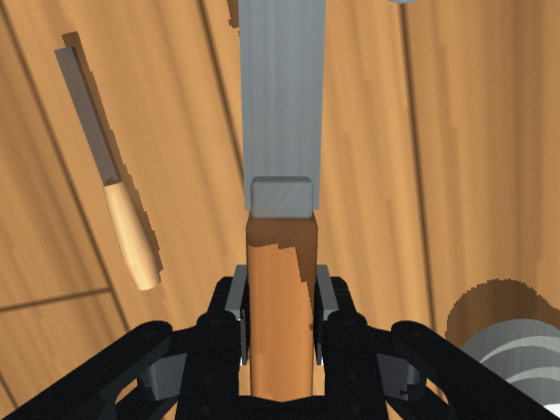

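Emit:
apply_moves --moves "1 0 0 0 0 0 -0.83;1 0 0 0 0 0 -0.83;1 0 0 0 0 0 -0.83;1 0 0 0 0 0 -0.83;1 0 0 0 0 0 -0.83;1 -0.0785 -0.2117 0 0 0 0;1 -0.0785 -0.2117 0 0 0 0;1 -0.0785 -0.2117 0.042 0 0 0;1 -0.0785 -0.2117 0 0 0 0;1 -0.0785 -0.2117 0 0 0 0;1 0 0 0 0 0 0;1 0 0 0 0 0 0"

```text
t: 11.37
eef_pos: [0.5438, -0.2473, 0.1793]
tool_rot: [-0.001, 0.999, 0.043, -0.0]
contact_force: [0.7, -0.1, -2.1]
gripper_width: 0.281
```

```bash
python3 look.py b scene,top,wrist scraper_tip,pry_slot
python3 - <<'E'
import cv2
a=cv2.imread('pics/top_b.png')[160:310,200:400];cv2.imwrite('pics/tc.png',cv2.resize(a,None,fx=4,fy=4,interpolation=cv2.INTER_CUBIC))
a=cv2.imread('pics/scene_b.png')[120:250,180:360];cv2.imwrite('pics/sc.png',cv2.resize(a,None,fx=4,fy=4,interpolation=cv2.INTER_CUBIC))
E
```

```text
11.3667 [ 0.5438 -0.2473  0.1793] toolx yaw 4.975535662286498 z [-0.0001  0.0012 -1.    ] [ 0.7    -0.1495 -2.0929] 0.281144938885847
scraper_tip scene 0.96 [262.4 176.8]
scraper_tip top 0.98 [286.7 237.6]
  tri [ 0.5334 -0.1332  0.1872] [np.float64(0.003600781974705257), np.float64(0.0036007819747052847)] in tool [-0.0004 -0.1145 -0.0077]
pry_slot scene 0.89 [278.8 173.9]
pry_slot top 0.64 [261.3 235.6]
  tri [ 0.534  -0.0912  0.1865] [np.float64(0.005829894007082339), np.float64(0.0058298940070823264)] in tool [ 0.0038 -0.1563 -0.007 ]
```

View pics/sc.png

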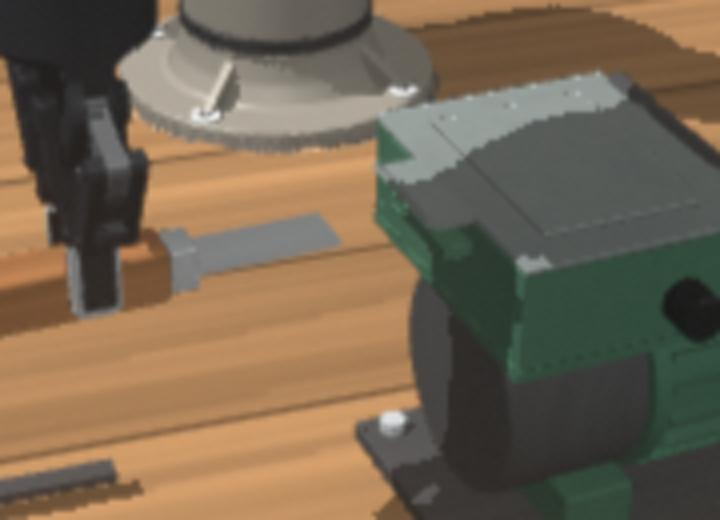

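View pics/wrist_b.png

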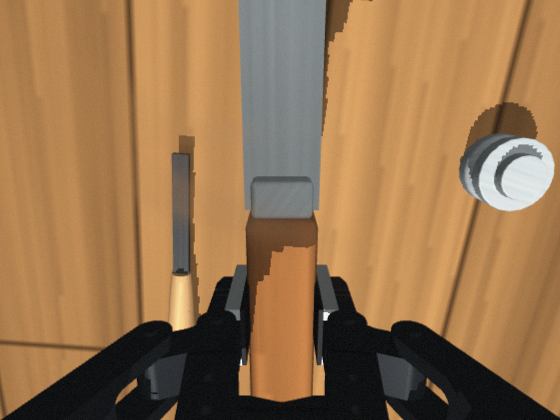

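View pics/tc.png

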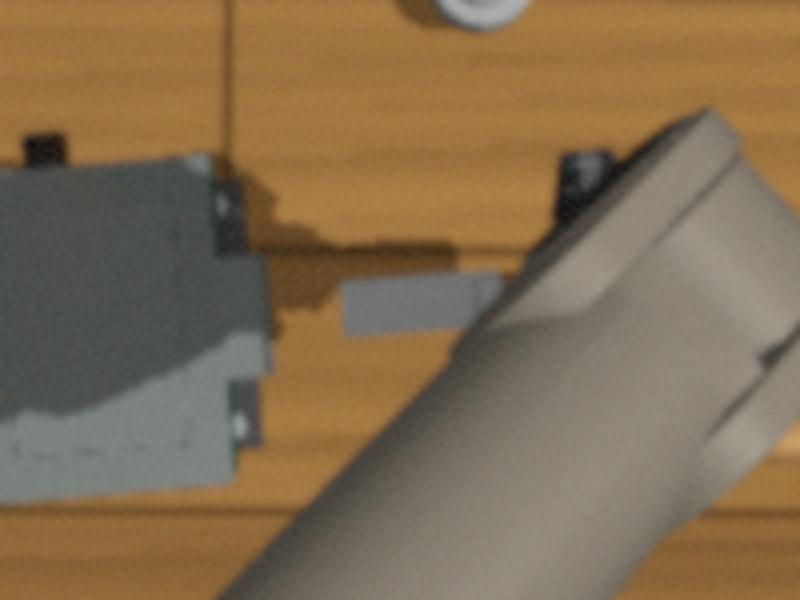

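Run:
```python
from h import *
np.set_printoptions(precision=4,suppress=True)
s=imaging.read_camera('scene');t=imaging.read_camera('top')
S=lambda u:(np.array(u)/4+[180,120]-.4);T=lambda u:(np.array(u)/4+[200,160]-.4)
for n,a,b in [('tip far',(318,213),(344,337)),('tip near',(340,242),(342,284)),('cov near',(517,271),(211,155)),('cov far',(378,118),(234,486)),('lip far',(382,178),(272,375)),('lip near',(470,228),(263,254))]:
    print(n,*tri([ray(s,S(a)),ray(t,T(b))]))
```

```text
tip far [ 0.5202 -0.1332  0.1882] [np.float64(0.0014072104253278256), np.float64(0.0014072104253278327)]
tip near [ 0.5469 -0.1316  0.1873] [np.float64(0.0018981237843067624), np.float64(0.0018981237843068148)]
cov near [ 0.6097 -0.0681  0.1971] [np.float64(0.0004205865552238329), np.float64(0.0004205865552238533)]
cov far [ 0.4465 -0.0786  0.1937] [np.float64(0.001826989910206748), np.float64(0.0018269899102067852)]
lip far [ 0.5016 -0.0963  0.1911] [np.float64(0.0025517079020695235), np.float64(0.002551707902069598)]
lip near [ 0.5647 -0.0843  0.1967] [np.float64(0.010384006692927026), np.float64(0.010384006692927094)]
```

Emit:
apply_moves --moves "1 0 -0.08 0 0 0 0;1 0 -0.08 0 0 0 0;1 0 -0.08 0 0 0 0;1 0 -0.06 0 0 0 0;1 0 0 0 0 0 0"

```text
t: 12.33
eef_pos: [0.541, -0.2101, 0.1791]
tool_rot: [-0.001, 0.999, 0.044, -0.0]
contact_force: [-0.2, 0.8, -1.4]
gripper_width: 0.287
```

Emit:
apply_moves --moves "1 0 -0.04 0 0 0 0;1 0 -0.04 0 0 0 0;1 0 -0.04 0 0 0 0;1 0 -0.02 0 0 0 0;1 0 0 0 0 0 0"

```text
t: 12.75
eef_pos: [0.5394, -0.1956, 0.1794]
tool_rot: [-0.0, 0.999, 0.043, -0.0]
contact_force: [-0.5, 0.3, -1.4]
gripper_width: 0.285
```

```bash
python3 look.py c scene,top
python3 - <<'E'
import cv2
a=cv2.imread('pics/top_c.png')[160:310,200:400];cv2.imwrite('pics/tc.png',cv2.resize(a,None,fx=4,fy=4,interpolation=cv2.INTER_CUBIC))
a=cv2.imread('pics/scene_c.png')[120:250,180:360];cv2.imwrite('pics/sc.png',cv2.resize(a,None,fx=4,fy=4,interpolation=cv2.INTER_CUBIC))
E
```

```text
12.75 [ 0.5394 -0.1956  0.1794] toolx yaw 4.897666666855087 z [-0.0001  0.0004 -1.    ] [-0.4973  0.3245 -1.4377] 0.285496289613631
```

View pics/sc.png

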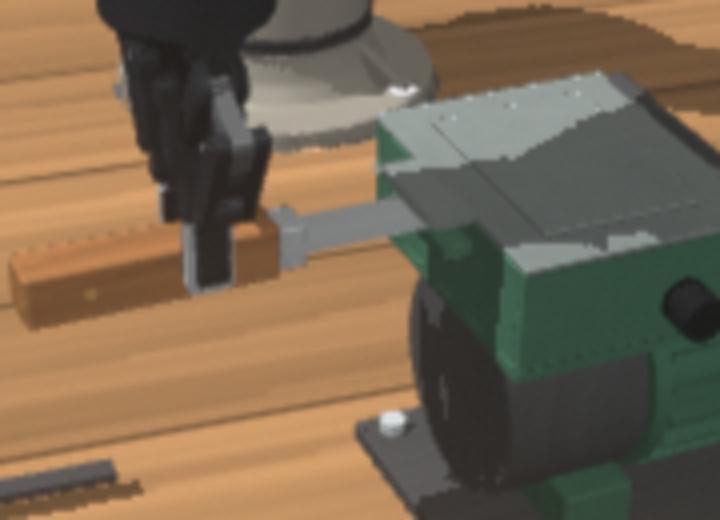

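View pics/tc.png

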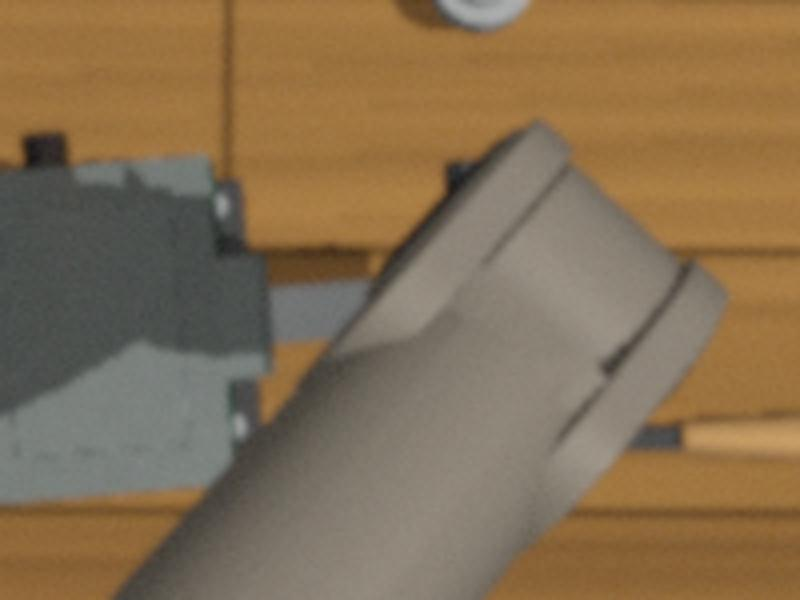

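Emit:
apply_moves --moves "1 0 0 -0.046 0 0 0;1 0 0 -0.046 0 0 0;1 0 -0.01 -0.046 0 0 0;1 0 -0.012 -0.096 0 0 0;1 0 -0.025 -0.093 0 0 0;1 0 -0.025 -0.093 0 0 0;1 0 0 0 0 0 0" --force 110

```text
t: 13.43
eef_pos: [0.5399, -0.1876, 0.2326]
tool_rot: [0.0, 0.999, 0.043, 0.002]
contact_force: [-0.3, -1.1, -1.7]
gripper_width: 0.277
```

```bash
python3 look.py d scene
python3 - <<'E'
import cv2
a=cv2.imread('pics/scene_d.png')[80:250,180:380];cv2.imwrite('pics/sc.png',cv2.resize(a,None,fx=3.5,fy=3.5,interpolation=cv2.INTER_CUBIC))
E
```

```text
13.4333 [ 0.5399 -0.1876  0.2326] toolx yaw 4.893024157496704 z [ 0.0037  0.     -1.    ] [-0.313  -1.148  -1.7457] 0.2772101397350281
```

View pics/sc.png

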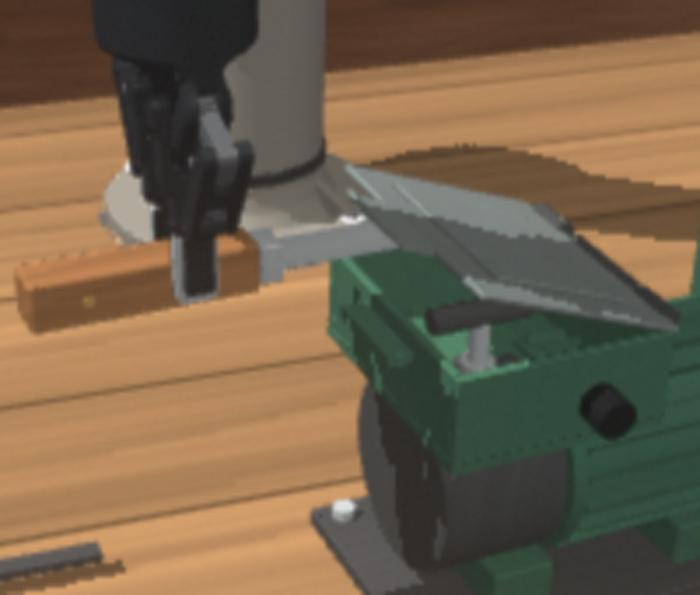

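Emit:
apply_moves --moves "1 0 -0.041 -0.088 0 0 0;1 0 -0.041 -0.088 0 0 0;1 0 -0.055 -0.079 0 0 0;1 0 -0.055 -0.079 0 0 0;1 0 -0.068 -0.068 0 0 0;1 0 -0.068 -0.068 0 0 0;1 0 -0.079 -0.055 0 0 0;1 0 -0.079 -0.055 0 0 0;1 0 -0.088 -0.041 0 0 0;1 0 -0.088 -0.041 0 0 0;1 0 0 0 0 0 0"

```text
t: 14.4
eef_pos: [0.5326, -0.1064, 0.3106]
tool_rot: [-0.001, 0.999, 0.044, 0.001]
contact_force: [0.2, 0.1, -1.4]
gripper_width: 0.277
```

Emit:
apply_moves --moves "1 0 -0.093 -0.025 0 0 0;1 0 -0.093 -0.025 0 0 0;1 0 -0.096 -0.008 0 0 0;1 0 -0.096 -0.008 0 0 0;1 0 -0.096 0.008 0 0 0;1 0 -0.096 0.008 0 0 0;1 0 -0.08 0.019 0 0 0;1 0 -0.08 0.019 0 0 0;1 0 0 0 0 0 0;1 0 0 0 0 0 0"

```text
t: 15.23
eef_pos: [0.5243, -0.0208, 0.3105]
tool_rot: [-0.0, 0.999, 0.043, -0.0]
contact_force: [0.5, -0.6, -1.6]
gripper_width: 0.28
```

```bash
python3 look.py e scene,top
```

```text
15.2333 [ 0.5243 -0.0208  0.3105] toolx yaw 4.923590399930944 z [-0.0006  0.0001 -1.    ] [ 0.459  -0.6111 -1.6062] 0.27993095525711753
```

View pics/scene_e.png

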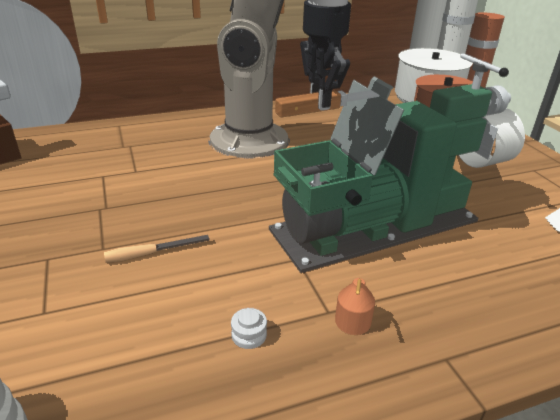

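View pics/top_e.png

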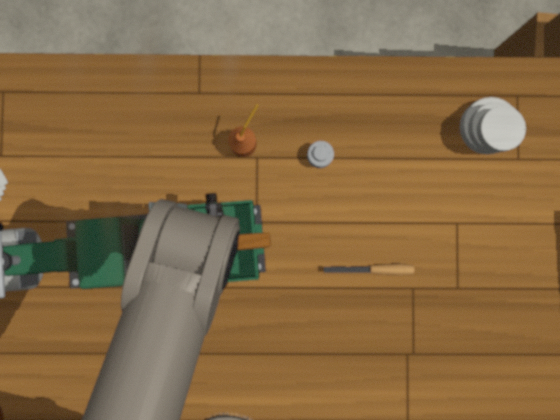

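Emit:
apply_moves --moves "1 0 0.1 0 0 0 0;1 0 0.25 0 0 0 0;1 0 0.29 0 0 0 0;1 0.05 0.29 0 0 0 0;1 0.05 0.29 0 0 0 0;1 0.05 0.29 0 0 0 0;1 0.05 0.29 0 0 0 0;1 0.05 0.29 0 0 0 0;1 0.05 0.29 0 0 0 0;1 0.05 0.29 0 0 0 0;1 0.05 0.29 0 0 0 0;1 0 0 0.1 0 0 0"

```text
t: 16.33
eef_pos: [0.6003, -0.3811, 0.3005]
tool_rot: [0.004, 0.999, 0.038, 0.001]
contact_force: [-1.1, -0.6, -1.2]
gripper_width: 0.28
```

Emit:
apply_moves --moves "1 0 0 0.25 0 0 0;1 0 0 0.25 0 0 0;1 0 0 0.25 0 0 0;1 0 0 0.25 0 0 0;1 0 0 0.25 0 0 0;1 0 0 0.25 0 0 0;1 0 0 0.25 0 0 0;1 0 0 0.25 0 0 0;1 0 0 0.15 0 0 0;1 0 0 0.15 0 0 0;1 0 0 0 0 0 0"

```text
t: 17.25
eef_pos: [0.6003, -0.37, 0.0186]
tool_rot: [-0.002, 0.999, 0.042, -0.002]
contact_force: [-0.9, 0.3, -3.0]
gripper_width: 0.276
```

Emit:
apply_moves --moves "1 0 0 0.05 0 0 0;1 0 0 0.03 0 0 0;1 0 0 0.02 0 0 0;1 0 0 0 0 0 0;1 0 0 0 0 0 0"

```text
t: 17.67
eef_pos: [0.6028, -0.3714, 0.0115]
tool_rot: [0.0, 0.999, 0.042, 0.001]
contact_force: [1.2, -0.7, -1.8]
gripper_width: 0.28
```

Emit:
apply_moves --moves "1 0 0 0.03 0 0 0;1 0 0 0.02 0 0 0;1 0 0 0 0 0 0;1 0 0 0 0 0 0"

```text
t: 18.0
eef_pos: [0.6028, -0.3713, 0.0055]
tool_rot: [0.0, 0.999, 0.042, 0.001]
contact_force: [0.3, 0.8, 4.5]
gripper_width: 0.279
```

Touching the bench now; release and rise.

Emit:
apply_moves --moves "0.4 0 0 0 0 0 0;0 0 0 0 0 0 0;-0.5 0 0 0 0 0 0;-1 0 0 0 0 0 0;-1 0 0 0 0 0 0;-1 0 0 0 0 0 0;-1 0 0 -0.05 0 0 0;-1 0 0 -0.15 0 0 0;-1 0 0 -0.25 0 0 0;-1 0 0 -0.25 0 0 0;-1 0 0 -0.25 0 0 0;-1 0 0 -0.25 0 0 0"

```text
t: 19.0
eef_pos: [0.6022, -0.3715, 0.152]
tool_rot: [0.0, 0.999, 0.042, 0.0]
contact_force: [1.0, -0.0, -0.2]
gripper_width: 0.999
```

Emit:
apply_moves --moves "-1 0 0 -0.3 0 0 0;-1 0 0 -0.3 0 0 0;-1 0 0 -0.3 0 0 0;-1 0 0 -0.3 0 0 0;-1 0 0 -0.3 0 0 0;-1 0 0 0 0 0 0"

```text
t: 19.5
eef_pos: [0.6033, -0.3743, 0.3391]
tool_rot: [0.004, 0.999, 0.042, 0.005]
contact_force: [0.2, -0.2, 0.6]
gripper_width: 0.999
```

```bash
python3 look.py f scene,top t_handle,sleeve_mouth
python3 - <<'E'
import cv2
a=cv2.imread('pics/top_f.png')[185:300,120:290];cv2.imwrite('pics/tc.png',cv2.resize(a,None,fx=4.5,fy=4.5,interpolation=cv2.INTER_CUBIC))
E
```

```text
19.5 [ 0.6033 -0.3743  0.3391] toolx yaw 4.7919725762472005 z [ 0.0107 -0.0074 -0.9999] [ 0.2351 -0.1535  0.641 ] 0.9987479737164824
t_handle scene 0.53 [317.3 169.7]
t_handle top 0.58 [226.6 241.7]
  tri [ 0.5235 -0.0147  0.1771] [np.float64(0.0008025534414113173), np.float64(0.0008025534414113253)] in tool [-0.0511 -0.3664  0.1585]
sleeve_mouth scene 0.9 [316.3 182.1]
sleeve_mouth top 0.68 [231.9 243.4]
  tri [ 0.5212 -0.0186  0.1483] [np.float64(0.0052872106545976865), np.float64(0.005287210654597707)] in tool [-0.054  -0.3629  0.1873]
```

View pics/tc.png

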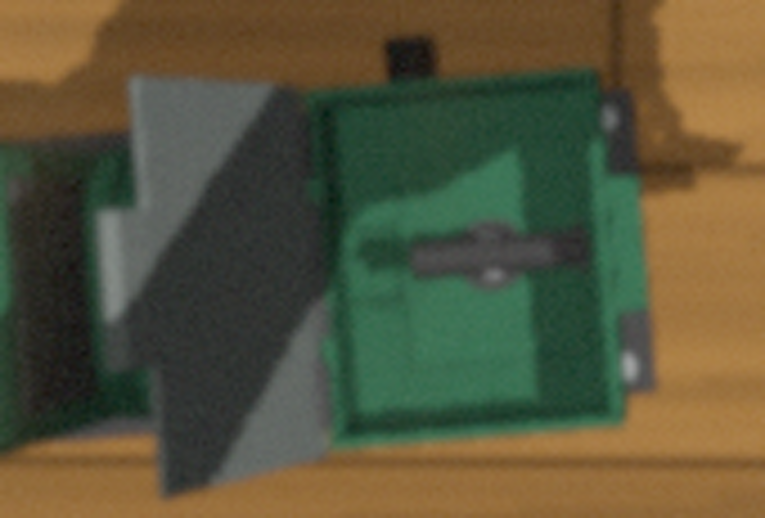

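View pics/scene_f.png

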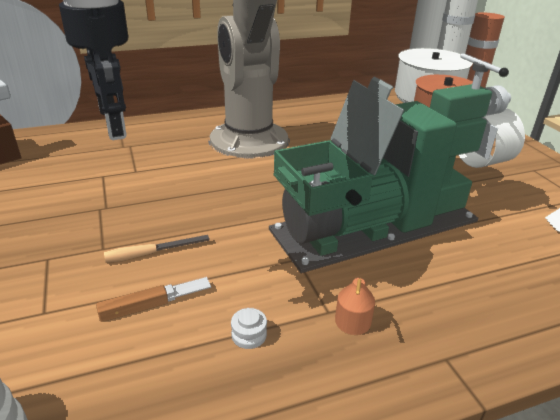

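Run:
```python
from h import *
t=imaging.read_camera('top')
for uv,z in [((228.,240.8),.185),((226.6,241.7),.185),((229,241.7),.151),((231.9,243.4),.151)]: print(uv,z,atz(t,uv,z))
```

```text
(228.0, 240.8) 0.185 [ 0.52511623 -0.01902833  0.185     ]
(226.6, 241.7) 0.185 [ 0.52329823 -0.01624517  0.185     ]
(229, 241.7) 0.151 [ 0.52268728 -0.01768974  0.151     ]
(231.9, 243.4) 0.151 [ 0.51920585 -0.02373363  0.151     ]
```

Emit:
apply_moves --moves "-1 -0.041 -0.3 0 0 0 0;-1 -0.041 -0.3 0 0 0 0;-1 -0.041 -0.3 0 0 0 0;-1 -0.041 -0.3 0 0 0 0;-1 -0.041 -0.3 0 0 0 0;-1 -0.041 -0.3 0 0 0 0;-1 -0.041 -0.3 0 0 0 0;-1 -0.041 -0.3 0 0 0 0;-1 -0.041 -0.3 0 0 0 0;-1 -0.041 -0.3 0 0 0 0;-1 0 0 0.1 0 0 0;-1 0 0 0 0 0 0"

```text
t: 20.85
eef_pos: [0.5216, -0.0122, 0.3146]
tool_rot: [-0.0, 0.999, 0.046, -0.002]
contact_force: [-0.9, -0.7, 0.0]
gripper_width: 1.001
```

```bash
python3 look.py g wrist,scene t_handle,sleeve_mouth
```

```text
20.85 [ 0.5216 -0.0122  0.3146] toolx yaw 5.324244119427189 z [-0.0037  0.0003 -1.    ] [-0.8803 -0.7096  0.0487] 1.0007237695531794
t_handle wrist 0.72 [283.9 205.8]
t_handle scene 0.67 [316.  172.4]
  tri [ 0.5246 -0.0177  0.1725] [np.float64(0.0009563462126799424), np.float64(0.0009563462126800535)] in tool [0.003  0.0059 0.142 ]
sleeve_mouth wrist 0.65 [280.2 195. ]
sleeve_mouth scene 0.57 [315.2 183.9]
  tri [ 0.5214 -0.0162  0.1443] [np.float64(0.0011601375186789426), np.float64(0.0011601375186788144)] in tool [0.0001 0.0041 0.1703]
```

View pics/wrist_g.png

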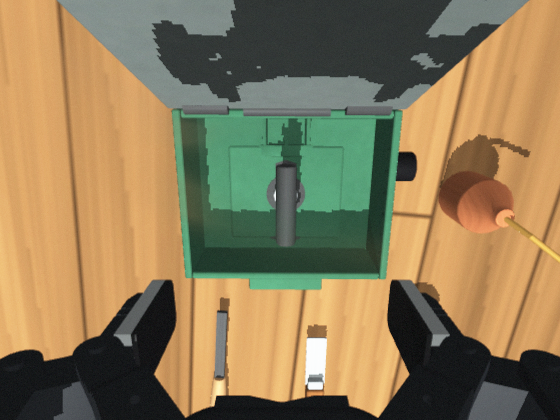

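View pics/scene_g.png

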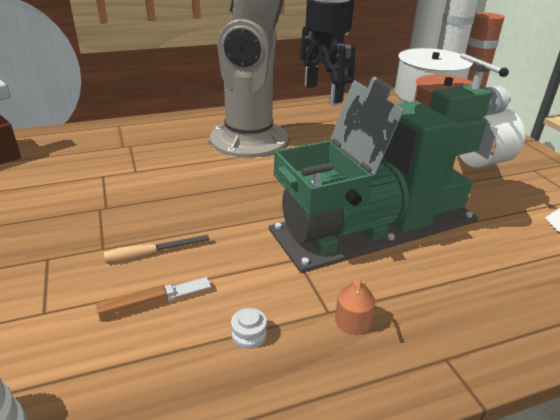

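Emit:
apply_moves --moves "-1 0.025 0.042 0.1 0 0 0;-1 0 0 0.2 0 0 0;-1 0 0 0.2 0 0 0;-1 0 0 0.2 0 0 0;-1 0 0 0.2 0 0 0;-1 0 0 0.2 0 0 0;-1 0 0 0.1 0 0 0;-1 0 0 0.05 0 0 0;-1 0 0 0 0 0 0;-1 0 0 0 0 0 0"

```text
t: 21.98
eef_pos: [0.527, -0.0221, 0.1676]
tool_rot: [0.0, 0.999, 0.042, 0.001]
contact_force: [0.7, -0.2, -0.1]
gripper_width: 1.001
```

```bash
python3 look.py h wrist,scene t_handle
```

```text
21.9833 [ 0.527  -0.0221  0.1676] toolx yaw 4.795823047847624 z [ 0.0011 -0.0002 -1.    ] [ 0.7132 -0.1531 -0.1238] 1.0009628252815077
t_handle wrist 0.67 [273.4 288.2]
t_handle scene 0.56 [314.8 171.3]
  tri [ 0.5241 -0.0199  0.1752] [np.float64(0.0007098975244029973), np.float64(0.0007098975244028121)] in tool [-0.0027 -0.0024 -0.0076]
```

View pics/wrist_h.png

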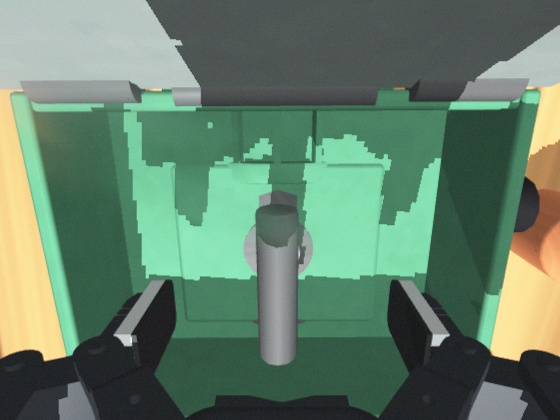

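View pics/scene_h.png

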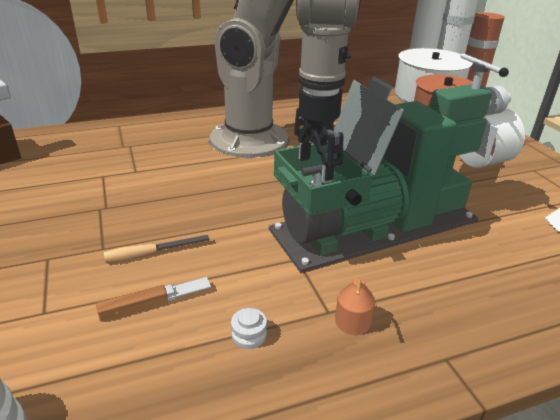

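Emit:
apply_moves --moves "-1 -0.02 -0.02 0.04 0 0 0;-1 0 0 0 0 0 0;-1 0 0 0 0 0 0;-1 0 0 0 0 0 0"

```text
t: 22.52
eef_pos: [0.5236, -0.019, 0.162]
tool_rot: [-0.0, 0.999, 0.043, -0.0]
contact_force: [-0.4, 0.3, -0.8]
gripper_width: 1.0
```

Emit:
apply_moves --moves "1 0 0 0 0 0 0;1 0 0 0 0 0 0;1 0 0 0 0 0 0;1 0 0 0 0 0 0;1 0 0 0 0 0 0;1 0 0 0 0 0 0;1 0 0 0 0 0 0;1 0 0 0 0 0 0;1 0 0 0 0 0 0;1 0 0 0 0 0 0" --force 100

```text
t: 23.35
eef_pos: [0.5251, -0.0191, 0.1624]
tool_rot: [0.0, 0.999, 0.043, 0.001]
contact_force: [5.1, -0.7, -0.8]
gripper_width: 0.156
```

```bash
python3 look.py i wrist,scene
```

```text
23.35 [ 0.5251 -0.0191  0.1624] toolx yaw 4.875963778616308 z [ 0.0028 -0.0004 -1.    ] [ 5.0715 -0.6606 -0.814 ] 0.15600648348395718
```

View pics/wrist_i.png

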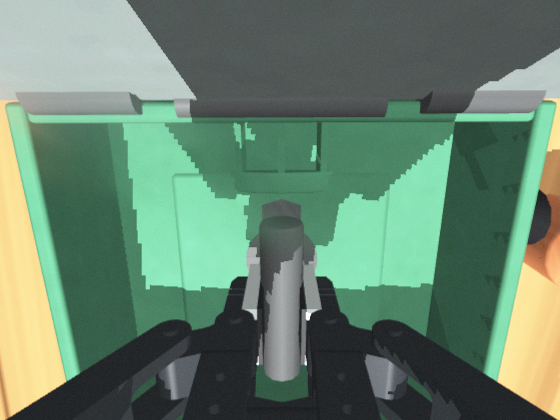

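Emit:
apply_moves --moves "1 0.01 0 -0.04 0 0 0;1 0 0 -0.05 0 0 0;1 0 0 -0.05 0 0 0;1 0 0 -0.05 0 0 0;1 0 0 -0.05 0 0 0;1 0 0 -0.05 0 0 0;1 0 0 -0.05 0 0 0;1 0 0 -0.035 0 0 0;1 0 0 0 0 0 0;1 0 0 0 0 0 0;1 0 0 0 0 0 0"

```text
t: 24.37
eef_pos: [0.525, -0.0191, 0.2062]
tool_rot: [0.001, 0.999, 0.042, 0.0]
contact_force: [7.9, -1.8, -13.2]
gripper_width: 0.151
```

```bash
python3 look.py j wrist,scene,top sleeve_mouth,t_handle
python3 - <<'E'
import cv2
a=cv2.imread('pics/scene_j.png')[90:230,260:400];cv2.imwrite('pics/sc.png',cv2.resize(a,None,fx=4.2,fy=4.2,interpolation=cv2.INTER_CUBIC))
E
```

```text
24.3667 [ 0.525  -0.0191  0.2062] toolx yaw 4.867877941995558 z [ 0.0007 -0.0012 -1.    ] [  7.9414  -1.8317 -13.1699] 0.15117967446363675
sleeve_mouth scene 0.78 [316.4 177.9]
sleeve_mouth top 0.8 [228.3 240.5]
  tri [ 0.5256 -0.0163  0.1601] [np.float64(0.0008604654877891909), np.float64(0.000860465487789263)] in tool [ 0.0008 -0.0028  0.0461]
t_handle wrist 0.68 [280.4 299.7]
t_handle scene 0.67 [149.  297.8]
  tri [ 0.5128 -0.307  -0.1327] [np.float64(0.07314927742668721), np.float64(0.07314927742668725)] in tool [-0.0368  0.2854  0.3392]
```

View pics/sc.png

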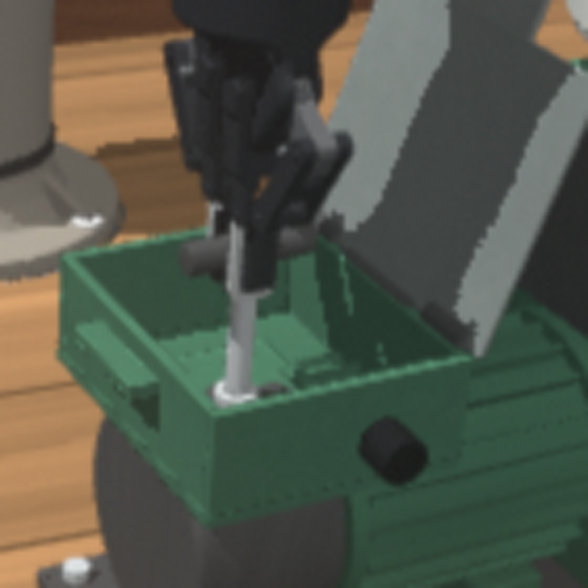

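View pics/wrist_j.png

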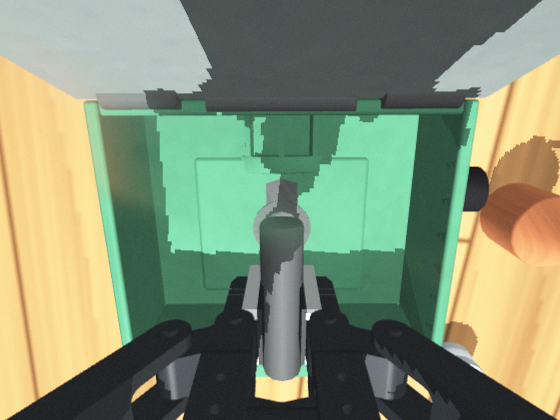

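Emit:
apply_moves --moves "1 0 0 -0.011 0 0 0;1 0 0 0 0 0 0;1 0 0 0 0 0 0;1 0 0 0 0 0 0"

```text
t: 25.15
eef_pos: [0.525, -0.0191, 0.2074]
tool_rot: [0.001, 0.999, 0.042, 0.0]
contact_force: [9.3, -0.6, -13.0]
gripper_width: 0.152
```

Run:
```python
from h import *
np.set_printoptions(precision=4,suppress=True)
im=[]
for i in range(4):
    o=bot.get_obs();print(o['t'],o['eef_pos'],o['contact_force']);p=imaging.read_camera('scene');im.append(p['image'].astype(float))
a=np.mean(im,0)
print(a[168:190,310:322].mean(2).round().astype(int))
for z in (.145,.151,.153,.16,.2):print(z,proj(p,[.5245,-.018,z]))
c=a[150:200,290:345].astype(np.uint8);cv2.imwrite('pics/k.png',cv2.cvtColor(cv2.resize(c,None,fx=12,fy=12,interpolation=cv2.INTER_NEAREST),cv2.COLOR_RGB2BGR))
```

```text
25.15 [ 0.525  -0.0191  0.2074] [  9.3439  -0.6051 -12.9667]
25.2 [ 0.525  -0.0191  0.2074] [  8.6603  -1.1708 -12.2517]
25.25 [ 0.525  -0.0191  0.2074] [  8.3884  -1.59   -12.918 ]
25.3 [ 0.525  -0.0191  0.2074] [  7.6954  -0.327  -13.0084]
[[ 74  78  98 105 126 117 115 122 124 122 112 104]
 [102 101 103 110 142 150 128 123 124 122 110 103]
 [104 104 103 110 143 157 151 127 125 121 108 106]
 [103 103 103 108 144 157 153 131 125 121 109 113]
 [103 104 104 103 150 158 154 140 127 122 109 109]
 [104 109 113 120 167 160 154 140 127 121 107 107]
 [108 108 109 118 160 159 153 139 127 120 105 106]
 [108 108 108 115 156 158 153 138 126 121 109 106]
 [107 107 106 112 156 158 152 137 126 120 109 106]
 [107 108 107 121 157 158 151 135 125 121 108 106]
 [108 108 110 124 157 158 150 133 124 116 108 106]
 [107 108 113 131 157 157 149 132 124 115 108 106]
 [108 119 143 149 158 157 148 130 123 114 110 107]
 [110 155 206 152 152 156 146 128 122 112 115 108]
 [112 185 213 146 130 142 136 120 112  98 121 104]
 [113 189 210 183 136 115 119 114 121 136 135  96]
 [106 160 189 212 203 177 174 177 197 194 162 106]
 [107 138 158 166 175 178 183 176 147 126 120 114]
 [106 116 136 146 132 131 127 123 111 106 104 101]
 [ 95  99 110 112 109 106 103 101  96  90  77  70]
 [ 99 102 101 100  94  85  73  69  68  67  65  64]
 [ 80  80  71  69  68  66  64  63  63  64  64  64]]
0.145 [314.4426 184.3367]
0.151 [314.6426 181.7356]
0.153 [314.7096 180.8645]
0.16 [314.9453 177.7994]
0.2 [316.3304 159.7865]
```

View pics/k.png

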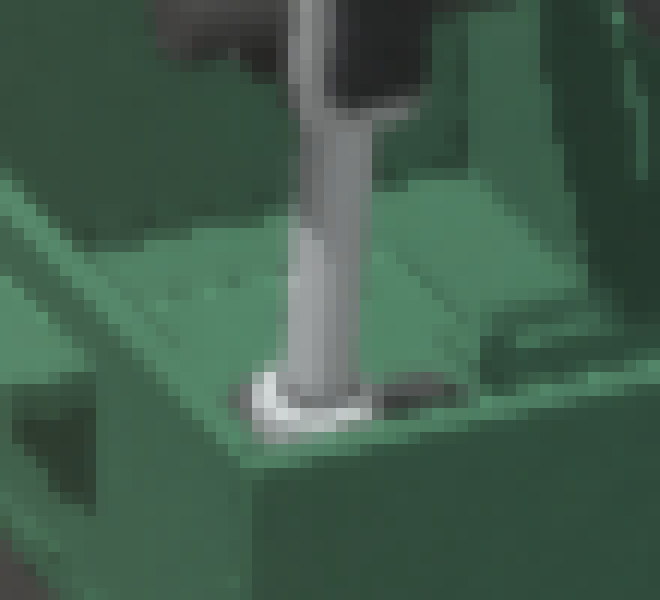

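Emit:
apply_moves --moves "1 0 0 -0.017 0 0 0;1 0 0 0 0 0 0;1 0 0 0 0 0 0;1 0 0 0 0 0 0"

```text
t: 25.68
eef_pos: [0.525, -0.0191, 0.2094]
tool_rot: [0.001, 0.999, 0.042, 0.0]
contact_force: [8.0, -1.8, -13.0]
gripper_width: 0.155
```

```bash
cat > ring.py <<'E'
from h import *
import sys
np.set_printoptions(precision=4,suppress=True)
im=[]
for i in range(3):
    o=bot.get_obs();p=imaging.read_camera('scene');im.append(p['image'].astype(float))
print(o['t'],o['eef_pos'],o['contact_force'])
a=np.mean(im,0)
print(a[176:187,311:321].mean(2).round().astype(int))
c=a[150:200,290:345].astype(np.uint8);cv2.imwrite(f'pics/k{sys.argv[1]}.png',cv2.cvtColor(cv2.resize(c,None,fx=12,fy=12,interpolation=cv2.INTER_NEAREST),cv2.COLOR_RGB2BGR))
E
python3 ring.py 1; python3 -c "
import cv2
for n in 'hij':
  print(n);print(cv2.imread(f'pics/scene_{n}.png')[176:187,311:321].mean(2).round().astype(int))"
```

```text
25.7833 [ 0.525  -0.0191  0.2094] [  8.0348  -0.8945 -13.2165]
[[107 106 112 156 158 152 137 126 121 109]
 [107 108 120 158 157 151 135 125 121 108]
 [107 110 124 157 158 150 133 125 116 108]
 [108 113 131 158 158 148 132 124 115 108]
 [119 142 144 157 157 147 130 123 111 109]
 [156 204 133 141 143 137 120 113  97 113]
 [186 212 128  81  80  90  81  80  85 121]
 [189 209 181 131  98  95  97 116 135 135]
 [160 189 212 203 176 173 176 197 194 162]
 [139 158 166 175 178 183 176 146 126 120]
 [116 136 146 133 131 127 123 111 106 103]]
h
[[107 102  95  97 107 120 123 124 121 108]
 [108 106  99  97 108 119 124 124 120 108]
 [107 107 102  99 110 121 124 123 116 108]
 [108 110 109 101 110 121 124 124 113 102]
 [119 142 132 104 111 121 124 122 114 110]
 [154 204 150 106 113 122 124 123 118 114]
 [169 198 129 104 113 122 125 124 121 123]
 [115 133 124 113 117 124 126 125 125 125]
 [104 108 122 123 125 127 128 125 123 125]
 [124 101 105 115 122 126 128 114 109 114]
 [104  94 103 103 110 113 116 107 106 104]]
i
[[ 59  74 138 118  92  53  44  38  38  37]
 [ 97  86 137 117  92  52  41  37  37  38]
[... 164 characters left out ...]
116 101]
 [169 197 129 105 114 121 124 122 120 120]
 [115 132 124 113 117 123 126 124 125 124]
 [103 107 121 124 124 127 127 123 122 124]
 [124 100 104 114 122 126 128 113 109 113]
 [104  94 102 102 110 112 115 107 106 103]]
j
[[108 107 112 156 158 152 136 125 121 109]
 [107 108 120 157 158 151 135 125 120 109]
 [108 109 124 157 158 150 134 125 116 108]
 [108 114 131 157 157 149 132 124 115 107]
 [119 145 157 159 158 148 131 123 114 110]
 [155 209 181 161 157 147 129 123 117 116]
 [185 215 166 157 152 145 128 119 120 124]
 [189 210 187 166 147 150 140 133 140 136]
 [160 189 213 205 180 178 179 198 194 162]
 [138 158 166 175 178 183 176 146 125 121]
 [116 136 146 133 131 127 123 111 106 104]]
```

View pics/k1.png

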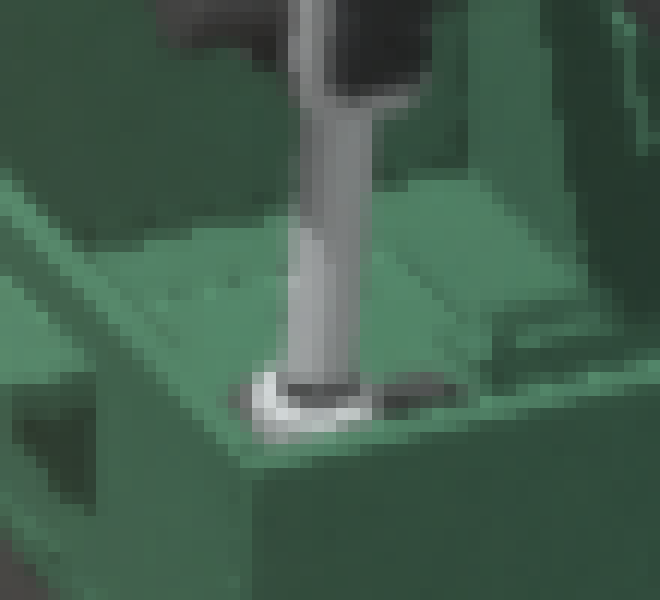

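Emit:
apply_moves --moves "1 0 0 0.01 0 0 0;1 0 0 0 0 0 0;1 0 0 0 0 0 0;1 0 0 0 0 0 0;1 0 0 0 0 0 0;1 0 0 0 0 0 0"

```text
t: 26.33
eef_pos: [0.525, -0.0191, 0.2082]
tool_rot: [0.001, 0.999, 0.042, 0.0]
contact_force: [8.1, -0.8, -13.3]
gripper_width: 0.152
```

```bash
python3 ring.py 2; python3 look.py m scene
```

```text
26.4333 [ 0.525  -0.0191  0.2082] [  8.8024  -1.097  -13.9886]
[[108 106 112 156 158 152 137 126 120 109]
 [108 108 121 157 158 151 135 125 121 108]
 [108 110 124 157 158 149 133 124 116 109]
 [108 114 131 157 157 149 132 124 115 108]
 [119 143 149 158 157 148 130 123 114 109]
 [155 205 147 149 155 145 128 118 111 115]
 [186 212 133 112 139 133 116  98  98 122]
 [189 209 181 133 107 103 101 118 136 136]
 [160 189 212 203 176 174 176 197 194 162]
 [138 158 166 175 178 183 176 147 126 120]
 [116 136 146 133 131 127 124 111 107 104]]
26.4833 [ 0.525  -0.0191  0.2082] toolx yaw 4.865651273771699 z [ 0.0006 -0.0014 -1.    ] [  8.7109  -1.7848 -13.3469] 0.15518484097809107
```

View pics/scene_m.png

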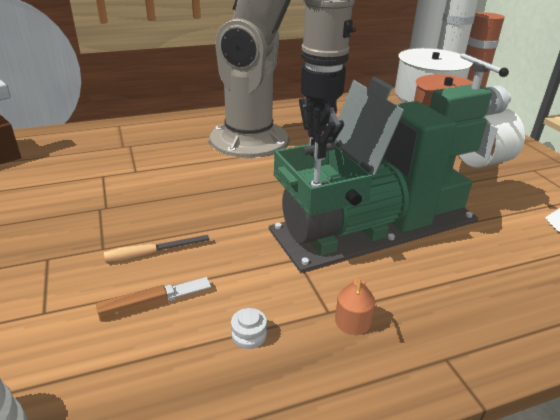

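```bash
python3 -c "
from station import bot
print(bot.hand_in()); o=bot.get_obs(); print(o['t'],o['eef_pos'],o['contact_force'])"
```

```text
the job is handed in; nothing more can be done
None
the job is handed in; nothing more can be done
```

The job is handed in at about 26.5 s, with the gripper still holding the release rod at its ring mark.

**What I did**
- **Cover:** I put the scraper blade about 15 mm into the slot under the lip, lifted the cover and swung it back to about 108° (1.88 rad, worked out from the blade tip's position). It stayed there when I took the blade away.
- **Scraper:** I laid it back on the bench roughly where it had been, in a clear spot.
- **Rod:** I gripped the T-handle across its 16 mm and pulled it up. The tool rose from 162.4 mm to 208.2 mm, so about 45.8 mm.

**What the last checks showed**
- **Ring mark:** About 1.6 to 2 mm of the black ring shows above the sleeve mouth, so its middle is level with the mouth to about 1 mm. The images suggested stopping slightly higher (about 208.3 mm) than the measured pull of 45 mm (207.4 mm), so I settled in between.
- **Grip:** I saw no sign of the handle slipping. The pull reads about 13 N, close to the 13.5 N expected. There is also a steady sideways force of about 8 N from gripping slightly off centre.
- **Rest of the scene:** The last picture shows the cover still leaning back and the scraper on the bench. The file, spare roll and oil can look untouched.

The hand-in gave no verdict, and I could not read the state afterwards.

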